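# Fasten the hall chest

## Robot

A 7-joint arm with a two-finger parallel gripper is mounted at the origin on the work surface. World frame = base frame: x ahead of the robot, y to its left, z up, the work surface at z = 0. Lengths are in m, angles in rad, forces in N, time in s.
With the tool pointing down it reaches from about 0.35 to 0.9 m from the base axis. Payload 8.1 kg.
Tool frame: the origin (TCP) lies on the centre line of the jaws, within the pads' length; the fingertips stand arm.tip_extent ahead of it and the grasp point (between the pads) lies 3 mm ahead of it (arm.tip_extent is the distance from the TCP to the fingertips, in m); y points along the fingers, z is the direction in which the jaws open and shut, and the axes are right-handed (so a half turn about y gives the same grasp; the last joint's range is limited). The gripper opens to 92 mm and grips with 3 to 60 N. Pads are 19 mm wide; open, the fingers measure 130 mm over their backs; the gripper's body (75 mm by 190 mm) begins 47 mm behind the grasp point.
Start: joints at [-1.447, 0.434, 0.025, 1.573, -0.012, 1.134, -0.075], TCP at [0.141, 0.609, 0.249] pointing down, gripper open.
Joint ranges: [-2.62, 2.62], [-0.44, 2.09], [-1.27, 1.32], [0.08, 2.57], [-1.32, 4.46], [0.12, 2], [-2.74, 2.74]. Speed limits (rad/s): [2.22, 2.22, 3.01, 3.01, 3.14, 3.14, 3.14].

## Interface

Orientations are given as a rotation vector (axis times angle).
In Python, from cell import observe, get_image, sign_off, boxes_of, place_of, arm gives the robot as it stands.
- The arm moves only by the tool arm_command, never from a script. Its argument "plan" is a list of rows, each a list of 2 entries, a list of its own where there are three numbers: the shift along the tool's x, y, z in m, then the turn, a rotation vector about the tool's x, y, z in degrees. In form: [[[tx, ty, tz], [ax, ay, az]], ...]. A call has 1 to 5 rows; each row is the pose to reach, as a shift and turn from the pose commanded when the call began, along the tool's axes at that moment; what a row does not reach only later rows make up. A row lasts 1/10 s, in which the tool goes at most 50 mm and 8.59 degrees, less where a joint would pass 70% of its speed; a pose out of reach is approached as far as the arm can. A call with a gripper value outside its range is refused whole. "fingers" is the closure, from -1 (fully open) to 1 (shut), set as the call begins (left out, the last holds). The fingers move at their own pace and stop on an object; "squeeze" is the grip in N (left out, the last holds). Time passes only in rows, so rows that repeat a pose let the fingers close. It gives the time, the measured TCP pose, the force and the opening at its end, in the units of the state.
- observe(): the state, without advancing time (a new reading comes with each control period).
- get_image(name): name is "scene" or "top"; returns a dict with "color" (384x512x3 uint8, red, green, blue), "camera_matrix" (3x3 intrinsics, pixels), "world_to_cam" (4x4, takes a point from world to camera coordinates). Camera axes: x right, y up, looking along -z (the intrinsics and any distortion apply to the point x, -y, -z); pixel columns grow to the right and rows downward; lengths in m; the calibration is good to about 2 mm. A picture is of the moment at which its call begins. There is no depth.
- sign_off(): hands the job in, once; it reports no verdict.
Trained networks look in a picture, given as the dict that the camera call returned (one of the last four; its "shot" number tells which), for a name from the list of things; names that differ only in an ending like _2 or _b are one class to them, and where a whole thing is asked for, a point or a joint stands for the part that bears it (a point fixed in the world has none). Each returns a list of dicts, best first, with "confidence" (0 to 1); they miss things now and then, are a little off and sometimes report something else, mostly with a low value. They report only what shows in the picture. A call takes as long as a camera call.
- boxes_of(picture, thing): "point" ([column, row] in pixels, amid what is visible of it).
- place_of(picture, thing): "point" ([column, row] in pixels: a listed point, or the origin of a listed thing).
The state is a dict: "clock": time; "joints": joint angles; "dq": joint speeds; "joint_efforts": joint torques, N m; "position": TCP position; "ee_rot": TCP orientation; "force": force on the tool from outside, world axes, zero at the start; "ft_torque": the same for the moment, N m; "width": opening from 0.0 (shut) to 1.0 (fully open).
Only numpy, scipy, OpenCV 4.12 (cv2) and the standard library are available. Lean on these libraries where they do the work, as an engineer would, in place of code of your own. Each camera call takes 0.05 s, during which the arm holds its last target.

## Task

Close the lid of the wooden chest on the hall console first, then swing its steel hasp over, sliding it sideways on its pin as needed so that its slot goes down over the post on the lid, and press the hasp until it snaps past the sprung ball and lies flat. Do not slam the lid, and leave the books, the bowl and the vase where they are.

Things in the scene. Friction and masses are not known exactly. Their poses are not given: they have to be found in the camera images.
- chest: Brown wooden chest, 260 mm (its x) by 220 mm (its y) by 90 mm high, fixed on the table; origin at the centre of its underside. Its front (its -x) has a fixed flat top deck 75 mm deep (x -132 to -57) that carries the hasp's hinge; the rest of the top is the lid (x -55 to +129, 224 mm wide, 8 mm thick). Deck and shut lid have their upper faces 90 mm above the table.
- lid (a joint): Opening angle of the lid about its rear edge (parallel to the chest's y, at chest x = +130 mm, z = 90 mm), rad; 0 = fully shut, it starts between 0.3 and 0.7. The hinge is stiff: the lid stays where it is left, and takes about 2 to 5 N at mid-lid to move down; it stops dead at 0.
- lid_edge (a point): Middle of the lid's front (free) edge, on its upper face.
- post_line (a point): Point of the lid's upper face on its centre line, 38 mm from the free edge (73 mm behind the hasp's pin when shut). The steel post (14 x 14 mm, 34 mm tall) stands up to 9 mm to either side of it (chest y): how far is not told, look or feel. A sprung 16 mm ball 16.5 mm up sticks out 11 mm from its rear. It resists the strap below 0.25 rad: 5 to 15 N at the tip snap it past.
- hasp_pin (a point): Middle of the hasp's hinge pin, a fixed point of the chest at chest x = -90 mm, y = 0, 98 mm above the table (8 mm above the deck). The pin runs along the chest's y axis; the hinge ears stand at y = +-43 mm.
- hasp (a joint): Angle of the steel hasp strap about its pin, rad: 0 = closed, flat over the lid, pointing to the chest's +x; pi/2 = straight up; starts between 1.45 and 2.2. Stiff hinge: the strap stays where it is left. It stops dead at 0 with its upper face 10.5 mm above the lid. The ball holds it up near 0.2 rad until it snaps past; then it may hang at about 0.1 rad until pressed flat.
- hasp_tip (a point): Free end of the strap, on its centre line. Flat plain steel, 120 mm from pin to tip, 44 mm wide (along the pin), 5 mm thick; the last 32 mm are solid. Side play: the strap can be slid up to 14 mm either way from the pin's middle (about 1 N of friction) and may start out of line with the post; then it lands on the post's top at about 0.4 rad.
- hasp_slot (a point): Centre of the strap's slot, 74 mm from the pin: 28 mm long (60 to 88 mm from the pin), 20 mm wide, so it clears the post by 3 mm on either side.
- books: Stack of three books, 160 x 110 x 78 mm, beside the chest; leave alone. Origin under its centre.
- keybowl: White bowl, 110 mm across, 45 mm high, beside the chest; leave alone. Origin under its centre.
- vase: Blue ceramic vase, 84 mm across, 160 mm high, beside the chest; leave alone. Origin under its centre.

How it is judged:
By the outcome, as a careful person would: the job done as asked, in the order asked, and still so for the second after the job is handed in, with the robot touching nothing.
It also fails if it takes over 69 s, if anything falls off the work surface, if the arm or the gripper's body presses on something with over 40 N, if the wrist force passes 120 N, or if a joint passes its speed limit or range.

## Working session

There is one attempt and no reset: what is moved stays moved. The work goes in short steps, Python scripts to look and compute and a tool call to move; the robot and the scene stay as the last step left them, time stands still between calls to the robot, and variables do not carry over. Pictures are saved under pics/ and viewed, and the job is handed in when it is done.

Besides the shell and the picture viewer there is one more tool, called after "Request:" as name(argument=value, ...) on one line, values as JSON. arm_command: Moves the arm, as the interface text tells. Its arguments: {"type":"object","properties":{"plan":{"type":"array","items":{"type":"array"}},"fingers":{"type":"number"},"squeeze":{"type":"number"}},"required":["plan"]}

```bash
ls; mkdir -p pics; cat > h.py <<'E'
import numpy as np,cv2
from cell import *
def shot(n,f):
    p=get_image(n); cv2.imwrite('pics/'+f,cv2.cvtColor(p['color'],cv2.COLOR_RGB2BGR)); return p
def proj(p,X):
    X=np.atleast_2d(X);c=(p['world_to_cam']@np.c_[X,np.ones(len(X))].T)[:3].T
    u=c*[1,-1,-1];q=(p['camera_matrix']@u.T).T;return q[:,:2]/q[:,2:]
def ray(p,uv):
    d=np.linalg.inv(p['camera_matrix'])@[uv[0],uv[1],1];d=d*[1,-1,-1]
    R=p['world_to_cam'][:3,:3];t=p['world_to_cam'][:3,3]
    o=-R.T@t;d=R.T@d;return o,d/np.linalg.norm(d)
def atz(p,uv,z):
    o,d=ray(p,uv);return o+d*(z-o[2])/d[2]
def tri(p,a,q,b):
    o1,d1=ray(p,a);o2,d2=ray(q,b)
    A=np.c_[d1,-d2];s=np.linalg.lstsq(A,o2-o1,rcond=None)[0]
    x,y=o1+s[0]*d1,o2+s[1]*d2;return (x+y)/2,np.linalg.norm(x-y)
E
python3 - <<'E'
from h import *
np.set_printoptions(precision=4,suppress=True)
s=observe();print(s);print(arm.tip_extent)
p=shot('scene','s0.png');q=shot('top','t0.png')
for im in(p,q):
    print(im['camera_matrix'],im['world_to_cam'], [k for k in im])
    for n in ['chest','lid_edge','post_line','hasp_pin','hasp_tip','hasp_slot','books','keybowl','vase']:
        print(n,[(np.round(r['point'],1),round(r['confidence'],2)) for r in place_of(im,n)[:2]])
E
```

```text
pics
{'clock': 0.0, 'joints': array([-1.4466,  0.4352,  0.025 ,  1.5741, -0.0116,  1.134 , -0.0751]), 'dq': array([-0.0017,  0.0013,  0.0001,  0.0005, -0.0003,  0.0016,  0.0015]), 'joint_efforts': array([ -0.0005, -66.7855,   0.985 , -31.4471,  -0.0605,   0.0427,
         0.0002]), 'position': array([0.1405, 0.6085, 0.2479]), 'ee_rot': array([-1.5651,  0.1781, -0.1781]), 'force': array([ 0.5101, -0.2465,  0.8381]), 'ft_torque': array([-0.035 , -0.0206, -0.0025]), 'width': 0.9990846002034719}
0.022
[[368.1945   0.     256.9515]
 [  0.     368.1945 190.7313]
 [  0.       0.       1.    ]] [[ 0.1942  0.9809  0.0102 -0.1216]
 [-0.852   0.1636  0.4973  0.5077]
 [ 0.4861 -0.1053  0.8675 -1.5782]
 [ 0.      0.      0.      1.    ]] ['color', 'camera_matrix', 'world_to_cam', 'shot']
chest [(array([282.7, 199.7]), 0.58)]
lid_edge [(array([365.5, 154.8]), 0.25)]
post_line [(array([287.5, 177.9]), 0.68), (array([283.1, 198.7]), 0.66)]
hasp_pin [(array([278.8, 163.8]), 0.57)]
hasp_tip [(array([283.8, 139.2]), 0.57), (array([279.2, 161.5]), 0.52)]
hasp_slot [(array([279.4, 151. ]), 0.56)]
books [
[... 171 characters left out ...]
 0.     394.1116 193.7211]
 [  0.       0.       1.    ]] [[-0.0015 -0.9999  0.0107  0.0008]
 [ 0.9983 -0.0009  0.0588 -0.6146]
 [-0.0588  0.0107  0.9982 -1.0914]
 [ 0.      0.      0.      1.    ]] ['color', 'camera_matrix', 'world_to_cam', 'shot']
chest [(array([219.3, 180.9]), 0.75)]
lid_edge [(array([215.7, 179.8]), 0.9), (array([215.4, 170.8]), 0.52)]
post_line [(array([219.7, 169.5]), 0.67), (array([390.6, 185.8]), 0.42)]
hasp_pin [(array([218.5, 213.3]), 0.8)]
hasp_tip [(array([209.6, 212.9]), 0.42), (array([393.3, 185.1]), 0.24)]
hasp_slot [(array([209.8, 214.1]), 0.44)]
books [(array([ 98.9, 229.5]), 0.82)]
keybowl [(array([395.6, 249.4]), 0.74)]
vase [(array([388.5, 187.5]), 0.83)]
```

```bash
python3 -c "
import cv2
for f in('s0','t0'):
  i=cv2.imread(f'pics/{f}.png')
  c=i[80:280,180:400] if f=='s0' else i[90:270,60:300]
  cv2.imwrite(f'pics/{f}c.png',cv2.resize(c,None,fx=3,fy=3,interpolation=2))"
```

```text
(no output)
```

View pics/s0.png

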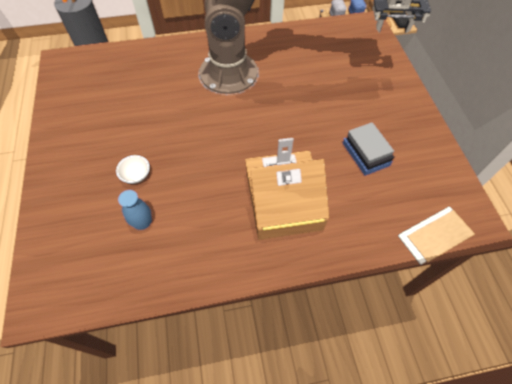

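View pics/t0.png

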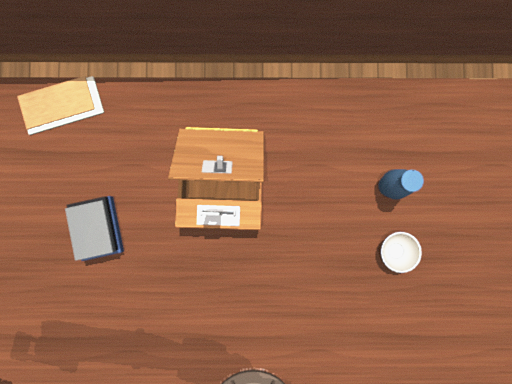

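View pics/s0c.png

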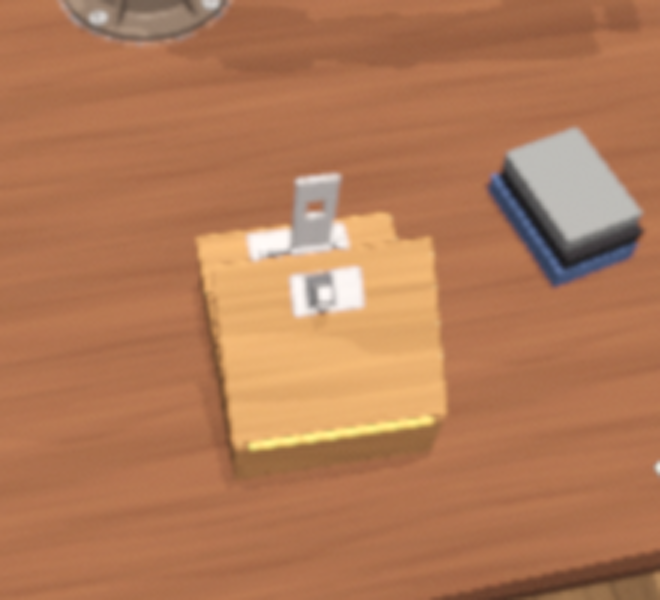

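View pics/t0c.png

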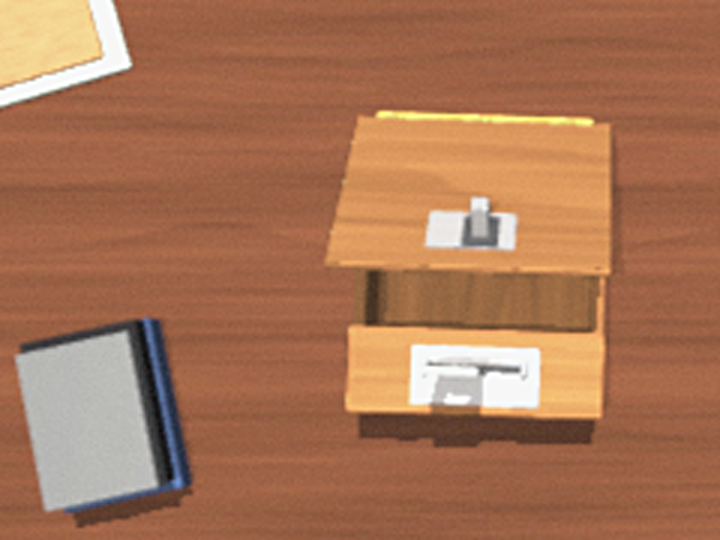

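The scene picture shows the chest with its lid ajar (post at about (288,177)) and the hasp standing up (tip at about (286,139)). In the top picture the deck is at about (218,213), the post at (220,165), the books at (97,230), and the bowl and vase on the right at about (400,250) and (400,183). Next I fit the chest pose, lid angle and hasp to picked points.

```bash
cat > fit.py <<'E'
from h import *
from scipy.optimize import least_squares
np.set_printoptions(precision=4,suppress=True)
T0=lambda x,y:(60+x/3,90+y/3)
S0=lambda x,y:(180+x/3,80+y/3)
def chest(P,c):
    x,y,t=P[:3];R=np.array([[np.cos(t),-np.sin(t),0],[np.sin(t),np.cos(t),0],[0,0,1]])
    return np.array([x,y,0])+R@np.array(c)
def lid(P,u,v,w=0): # u distance from hinge toward front, v lateral, w height above face
    a=P[3]; return chest(P,[.130-u*np.cos(a)+w*np.sin(a)*1, v, .09+u*np.sin(a)+w*np.cos(a)])
def hasp(P,r,v,w=0):
    a=P[4]; return chest(P,[-.09+r*np.cos(a)-w*np.sin(a), P[5]+v, .098+r*np.sin(a)+w*np.cos(a)])
E
cat > f1.py <<'E'
from fit import *
p=get_image('scene');q=get_image('top')
obs=[(q,T0(347,410),lambda P:chest(P,[-.132,.112,.09])),(q,T0(601,417),lambda P:chest(P,[-.132,-.112,.09])),
(q,T0(349,325),lambda P:chest(P,[-.057,.112,.09])),(q,T0(603,331),lambda P:chest(P,[-.057,-.112,.09])),
(q,T0(327,265),lambda P:lid(P,.185,.112)),(q,T0(610,274),lambda P:lid(P,.185,-.112)),
(p,S0(200,262),lambda P:lid(P,.185,-.112)),(p,S0(432,238),lambda P:lid(P,.185,.112)),
(p,S0(197,237),lambda P:chest(P,[-.132,-.112,.09])),(p,S0(390,214),lambda P:chest(P,[-.132,.112,.09])),
(p,S0(296,178),lambda P:hasp(P,.12,-.022)),(p,S0(340,175),lambda P:hasp(P,.12,.022)),
(p,S0(316,211),lambda P:hasp(P,.074,0)),
(q,T0(480,206),lambda P:lid(P,.147,P[6],.034)),(p,S0(326,296),lambda P:lid(P,.147,P[6],.034)),
]
f=lambda P:np.concatenate([proj(im,g(P))[0]-uv for im,uv,g in obs])
r=least_squares(f,[.55,.09,0,.5,1.6,0,0],loss='soft_l1')
print(r.x);print(f(r.x).reshape(-1,2))
P=r.x
print('pin',chest(P,[-.09,0,.098]),'edge',lid(P,.185,0),'tip',hasp(P,.12,0),'post',lid(P,.147,P[6],.034))
np.save('P.npy',P)
for im,n in((p,'books'),(q,'books')):
    print(atz(im,place_of(im,n)[0]['point'],0))
print(atz(p,(136,165),.045),atz(q,(400,250),.045))
E
python3 f1.py
```

```text
[ 0.6535  0.0878 -0.0353  0.6507  1.6288  0.0113 -0.0072]
[[-0.5976 -0.4604]
 [ 0.3554  0.0846]
 [ 0.0347 -0.7673]
 [ 0.619   0.1524]
 [-0.6057 -0.0359]
 [ 0.3985  0.269 ]
 [ 3.6256  1.3102]
 [-0.4219 -0.185 ]
 [-0.3007 -0.2484]
 [-0.1516 -0.7723]
 [ 0.3911  0.6815]
 [-0.2137 -0.0552]
 [-0.2077 -1.5654]
 [-0.0987 -0.3269]
 [-0.2367 -0.9557]]
pin [0.5635 0.091  0.098 ] edge [0.6363 0.0884 0.2021] tip [0.557  0.1025 0.2178] post [0.6868 0.0794 0.2061]
[0.52   0.4291 0.    ]
[0.5108 0.4336 0.    ]
[ 0.4413 -0.3936  0.045 ] [ 0.4585 -0.4017  0.045 ]
```

```bash
cat > mv.py <<'E'
from fit import *
from scipy.spatial.transform import Rotation as Ro
P=np.load('P.npy')
def goto(target,Rt=None,st=None):
    s=st or observe();R0=Ro.from_rotvec(s['ee_rot'])
    t=R0.inv().apply(np.array(target)-s['position'])
    a=np.zeros(3) if Rt is None else (R0.inv()*Rt).as_rotvec(degrees=True)
    return np.round(t,4),np.round(a,1)
def down(yaw,flip=0):
    # tool y down, tool z along chest y (horizontal), 
    z=np.array([-np.sin(yaw),np.cos(yaw),0])*(-1 if flip else 1);y=np.array([0,0,-1.]);x=np.cross(y,z)
    return Ro.from_matrix(np.c_[x,y,z])
E
python3 - <<'E'
from mv import *
s=observe();print(s['position']);print(Ro.from_rotvec(s['ee_rot']).as_matrix())
for f in(0,1):
  Rt=down(P[2],f)
  for c in([.03,.045,.25+.022],):
    t=chest(P,c);print(t,goto(t,Rt))
E
```

```text
[0.1406 0.609  0.2487]
[[ 0.9744  0.      0.2249]
 [-0.2249  0.      0.9744]
 [ 0.     -1.      0.0001]]
[0.6851 0.1317 0.272 ] (array([ 0.6379, -0.0233, -0.3426]), array([ -0., -11.,   0.]))
[0.6851 0.1317 0.272 ] (array([ 0.6379, -0.0233, -0.3426]), array([ -0., 169.,  -0.]))
```

Request:
arm_command(plan=[[[0.04,-0.05,-0.02],[0,-3,0]],[[0.638,-0.05,-0.343],[0,-11,0]],[[0.638,-0.05,-0.343],[0,-11,0]],[[0.638,-0.05,-0.343],[0,-11,0]],[[0.638,-0.05,-0.343],[0,-11,0]]], fingers=1, squeeze=20)

```text
clock: 1.7
position: [0.3177, 0.4542, 0.29]
ee_rot: [-1.57, 0.027, -0.028]
force: [0.5, -0.1, -0.6]
width: 0.615
```

```bash
python3 - <<'E'
from mv import *
s=observe();print(s['clock'],s['position'],goto(chest(P,[.03,.045,.272]),down(P[2])))
E
```

```text
1.7 [0.3177 0.4542 0.29  ] (array([ 0.3783,  0.018 , -0.3095]), array([-0.,  0.,  0.]))
```

Request:
arm_command(plan=[[[0.378,0.01,-0.31],[0,0,0]],[[0.378,0.01,-0.31],[0,0,0]],[[0.378,0.01,-0.31],[0,0,0]],[[0.378,0.01,-0.31],[0,0,0]],[[0.378,0.01,-0.31],[0,0,0]]])

```text
clock: 2.2
position: [0.5053, 0.289, 0.2849]
ee_rot: [-1.57, 0.027, -0.028]
force: [-0.1, 1.3, 0.1]
width: 0.182
```

```bash
python3 - <<'E'
from mv import *
s=observe();print(s['clock'],s['position'],goto(chest(P,[.03,.045,.272]),down(P[2])))
E
```

```text
2.2 [0.5053 0.289  0.2849] (array([ 0.1851,  0.0129, -0.151 ]), array([-0.,  0.,  0.]))
```

Request:
arm_command(plan=[[[0.185,0.0,-0.151],[0,0,0]],[[0.185,0.0,-0.151],[0,0,0]],[[0.185,0.0,-0.151],[0,0,0]],[[0.185,0.0,-0.151],[0,0,0]],[[0.185,0.0,-0.151],[0,0,0]]])

```text
clock: 2.7
position: [0.6855, 0.1301, 0.2845]
ee_rot: [-1.572, 0.028, -0.029]
force: [0.3, 0.6, 0.2]
width: 0.006
```

```bash
python3 - <<'E'
from mv import *
s=observe();print(s['clock'],s['position'],s['width'],goto(chest(P,[.03,.045,.19]),down(P[2])))
shot('scene','s1.png');shot('top','t1.png')
E
```

```text
2.7 [0.6855 0.1301 0.2845] 0.006292639616505464 (array([-0.0006,  0.0945,  0.0017]), array([ 0.1, -0.1,  0. ]))
```

View pics/s1.png

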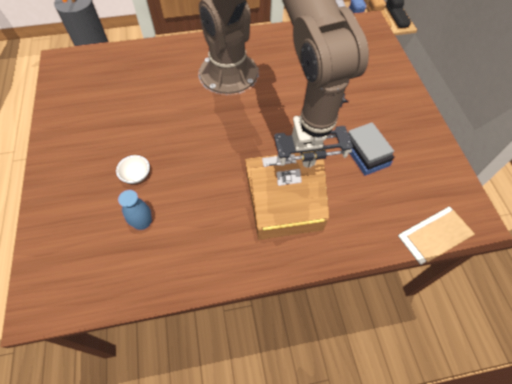

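The gripper, at about (310,145), is over the left half of the lid and the hasp is still clear. I'll descend now.

Request:
arm_command(plan=[[[0,0.03,0.001],[0,0,0]],[[0,0.055,0.001],[0,0,0]],[[0,0.072,0.001],[0,0,0]],[[0,0.08,0.001],[0,0,0]],[[0,0.085,0.001],[0,0,0]]])

```text
clock: 3.3
position: [0.6836, 0.1346, 0.1995]
ee_rot: [-1.57, 0.027, -0.027]
force: [-0.8, 0.1, 2.9]
width: 0.005
```

Request:
arm_command(plan=[[[0,0.004,0],[0,0,0]],[[0,0.008,0],[0,0,0]],[[0,0.012,0],[0,0,0]],[[0,0.016,0],[0,0,0]],[[0,0.02,0],[0,0,0]]])

```text
clock: 3.8
position: [0.6837, 0.1342, 0.1795]
ee_rot: [-1.57, 0.027, -0.028]
force: [-0.1, -0.0, 3.7]
width: 0.006
```

Request:
arm_command(plan=[[[0,0.004,0],[0,0,0]],[[0,0.008,0],[0,0,0]],[[0,0.012,0],[0,0,0]],[[0,0.016,0],[0,0,0]],[[0,0.02,0],[0,0,0]]])

```text
clock: 4.3
position: [0.6835, 0.1341, 0.1591]
ee_rot: [-1.571, 0.028, -0.027]
force: [-0.7, 0.1, 2.9]
width: 0.006
```

Request:
arm_command(plan=[[[0,0.004,0],[0,0,0]],[[0,0.008,0],[0,0,0]],[[0,0.012,0],[0,0,0]],[[0,0.016,0],[0,0,0]],[[0,0.02,0],[0,0,0]]])

```text
clock: 4.8
position: [0.6835, 0.1342, 0.1392]
ee_rot: [-1.571, 0.028, -0.027]
force: [-0.8, 0.0, 3.0]
width: 0.001
```

Request:
arm_command(plan=[[[0,0.003,0],[0,0,0]],[[0,0.006,0],[0,0,0]],[[0,0.009,0],[0,0,0]],[[0,0.012,0],[0,0,0]],[[0,0.015,0],[0,0,0]]])

```text
clock: 5.3
position: [0.6836, 0.1342, 0.1243]
ee_rot: [-1.571, 0.028, -0.027]
force: [-2.1, 1.2, 2.1]
width: 0.005
```

Request:
arm_command(plan=[[[0,0.002,0],[0,0,0]],[[0,0.004,0],[0,0,0]],[[0,0.006,0],[0,0,0]],[[0,0.008,0],[0,0,0]],[[0,0.0095,0],[0,0,0]]])

```text
clock: 5.8
position: [0.6836, 0.1342, 0.1149]
ee_rot: [-1.571, 0.028, -0.027]
force: [-2.2, -0.0, 3.0]
width: 0.002
```

Request:
arm_command(plan=[[[0,0.001,0],[0,0,0]],[[0,0.002,0],[0,0,0]],[[0,0.003,0],[0,0,0]],[[0,0.0035,0],[0,0,0]],[[0,0.0035,0],[0,0,0]]])

```text
clock: 6.3
position: [0.6837, 0.1342, 0.1124]
ee_rot: [-1.57, 0.027, -0.028]
force: [-4.2, -1.6, 8.7]
width: 0.006
```

Request:
arm_command(plan=[[[0,0.001,0],[0,0,0]],[[0,0.001,0],[0,0,0]],[[0,0.001,0],[0,0,0]]])

```text
clock: 6.6
position: [0.6837, 0.1342, 0.1123]
ee_rot: [-1.57, 0.027, -0.028]
force: [-7.9, -0.8, 16.1]
width: 0.004
```

Request:
arm_command(plan=[[[0,-0.03,0],[0,0,0]],[[0,-0.07,0],[0,0,0]],[[0,-0.12,0],[0,0,0]],[[0,-0.16,0],[0,0,0]],[[0.05,-0.19,0.04],[0,0,0]]])

```text
clock: 7.1
position: [0.7195, 0.1562, 0.2976]
ee_rot: [-1.572, 0.029, -0.035]
force: [1.3, -1.0, -0.0]
width: 0.006
```

```bash
python3 - <<'E'
from mv import *
s=observe();print(s['clock'],s['position'],s['force'])
a=shot('scene','s2.png');b=shot('top','t2.png')
for n,i,c in(('s2',a,(90,270,200,380)),('t2',b,(90,270,130,310))):
  im=i['color'][c[0]:c[1],c[2]:c[3],::-1];cv2.imwrite(f'pics/{n}c.png',cv2.resize(im,None,fx=3.3,fy=3.3,interpolation=2))
E
```

```text
7.1 [0.7195 0.1562 0.2976] [ 1.3393 -0.9751 -0.0065]
```

View pics/s2c.png

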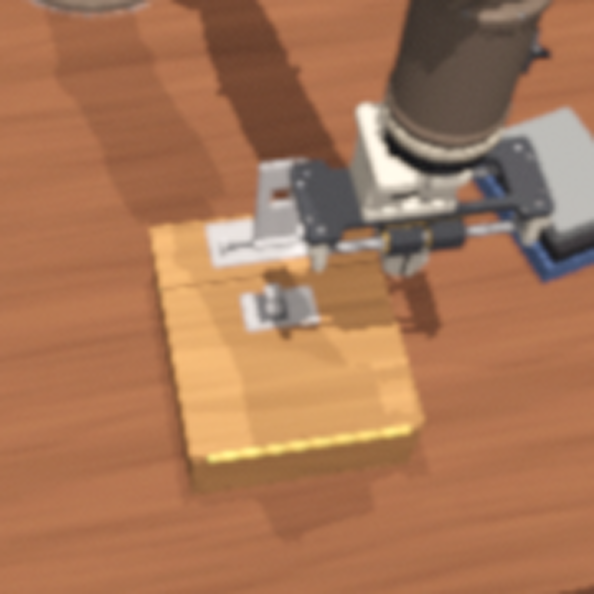

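View pics/t2c.png

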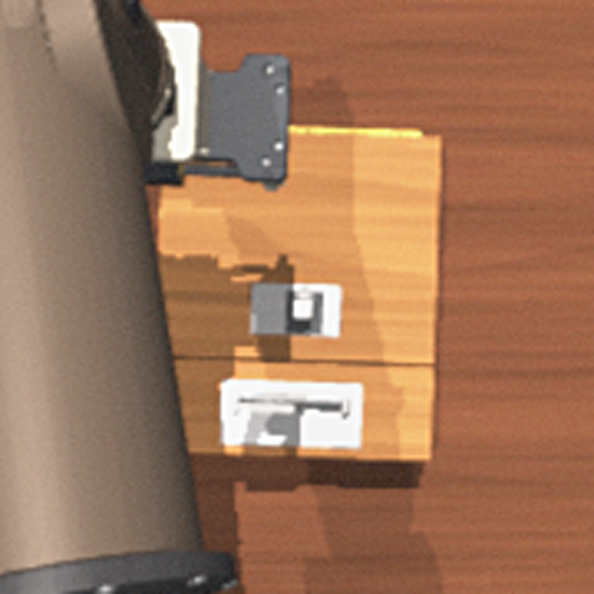

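The lid is shut: its seam is closed in both views, at about (250,215) in the top picture, and the force rose when it hit the stop. Next I refine the post's sideways position and go to grip the strap by its edges.

```bash
python3 - <<'E'
from mv import *
P[3]=0;np.save('P.npy',P)
q=get_image('top');p=get_image('scene')
a=atz(q,(130+302/3.3,90+306/3.3),.124)
b=atz(p,(200+272/3.3,90+292/3.3),.124)
def inch(w):
    d=w-chest(P,[0,0,0]);t=P[2];return np.cos(t)*d[0]+np.sin(t)*d[1],-np.sin(t)*d[0]+np.cos(t)*d[1]
print('post top exp x=-.017',inch(a),inch(b))
# deck right corners / left seams at z=.09
for uv in((440,362),(432,460),(441,135)): print(uv,inch(atz(q,(130+uv[0]/3.3,90+uv[1]/3.3),.09)))
print('plate mid',inch(atz(q,(130+291.5/3.3,90+413/3.3),.09)), 'ears', [inch(atz(q,(130+u/3.3,90+v/3.3),.098)) for u,v in((237,403),(348,409))])
R=down(P[2])
for c in([-.097,.011,.31],[-.097,.011,.21]):
    print(goto(chest(P,c),R))
E
```

```text
post top exp x=-.017 (np.float64(-0.016699030221116393), np.float64(-0.007307399854556262)) (np.float64(-0.015402567301960985), np.float64(-0.009540622364012501))
(440, 362) (np.float64(-0.054770208408992216), np.float64(-0.11644119158792542))
(432, 460) (np.float64(-0.1327875839877813), np.float64(-0.112603345002707))
(441, 135) (np.float64(0.1281587715392914), np.float64(-0.11134670535925911))
plate mid (np.float64(-0.09934062947157536), np.float64(0.0001892943301571152)) ears [(np.float64(-0.09294353006926252), np.float64(0.042778481526960885)), (np.float64(-0.09470072657620157), np.float64(-0.044803471848244784))]
(array([-0.1617, -0.0186, -0.0653]), array([-0. ,  0.1,  0.1]))
(array([-0.1618,  0.0814, -0.0653]), array([-0. ,  0.1,  0.1]))
```

Request:
arm_command(plan=[[[-0.05,-0.02,-0.02],[0,0,0]],[[-0.162,-0.02,-0.065],[0,0,0]],[[-0.162,-0.02,-0.065],[0,0,0]],[[-0.162,-0.02,-0.065],[0,0,0]],[[-0.162,-0.02,-0.065],[0,0,0]]], fingers=-1)

```text
clock: 7.8
position: [0.552, 0.0993, 0.3118]
ee_rot: [-1.571, 0.031, -0.028]
force: [-0.4, 0.4, 0.9]
width: 0.393
```

```bash
python3 - <<'E'
from mv import *
R=down(P[2]);s=observe();print(s['clock'],s['position'],s['width'])
print(goto(chest(P,[-.097,.011,.21]),R))
p=shot('scene','s3.png')
im=p['color'][60:260,190:400,::-1];cv2.imwrite('pics/s3c.png',cv2.resize(im,None,fx=2.8,fy=2.8,interpolation=2))
E
```

```text
7.8 [0.552  0.0993 0.3118] 0.39271159563185243
(array([0.005 , 0.1018, 0.0032]), array([ 0. , -0.1, -0.1]))
```

View pics/s3c.png

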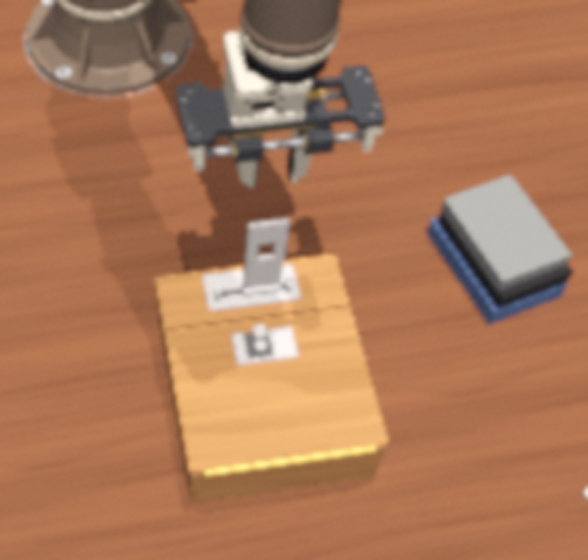

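The strap stands clear at about (285,139) with the opening fingers centred above it. I'll wait for them to open, then lower.

Request:
arm_command(plan=[[[0.005,0.01,0.003],[0,0,0]],[[0.005,0.02,0.003],[0,0,0]],[[0.005,0.03,0.003],[0,0,0]],[[0.005,0.04,0.003],[0,0,0]],[[0.005,0.045,0.003],[0,0,0]]])

```text
clock: 8.35
position: [0.5605, 0.1046, 0.2648]
ee_rot: [-1.572, 0.029, -0.026]
force: [-0.2, 0.9, 0.5]
width: 0.871
```

Request:
arm_command(plan=[[[0,0.01,0],[0,0,0]],[[0,0.025,0],[0,0,0]],[[0,0.04,0],[0,0,0]],[[0,0.05,0],[0,0,0]],[[0,0.055,0],[0,0,0]]])

```text
clock: 8.85
position: [0.5606, 0.1046, 0.2107]
ee_rot: [-1.571, 0.028, -0.027]
force: [-0.1, -0.2, -0.0]
width: 1.0
```

Request:
arm_command(plan=[[[0,0,0],[0,0,0]],[[0,0,0],[0,0,0]],[[0,0,0],[0,0,0]],[[0,0,0],[0,0,0]],[[0,0,0],[0,0,0]]], fingers=1, squeeze=6)

```text
clock: 9.35
position: [0.5611, 0.1048, 0.2122]
ee_rot: [-1.57, 0.027, -0.028]
force: [-0.2, -0.1, -0.3]
width: 0.614
```

Request:
arm_command(plan=[[[0,0,0],[0,0,0]],[[0,0,0],[0,0,0]],[[0,0,0],[0,0,0]]])

```text
clock: 9.65
position: [0.561, 0.1046, 0.2119]
ee_rot: [-1.571, 0.027, -0.028]
force: [-1.3, -1.2, 1.0]
width: 0.476
```

```bash
python3 - <<'E'
from mv import *
R=down(P[2]);s=observe();print(s['clock'],s['position'],s['width']*.092)
print(goto(chest(P,[-.097,-.0075,.21]),R))
p=shot('scene','s4.png')
im=p['color'][60:260,190:400,::-1];cv2.imwrite('pics/s4c.png',cv2.resize(im,None,fx=2.8,fy=2.8,interpolation=2))
E
```

```text
9.65 [0.561  0.1046 0.2119] 0.04379040971427
(array([-0.004 ,  0.0019, -0.021 ]), array([0., 0., 0.]))
```

View pics/s4c.png

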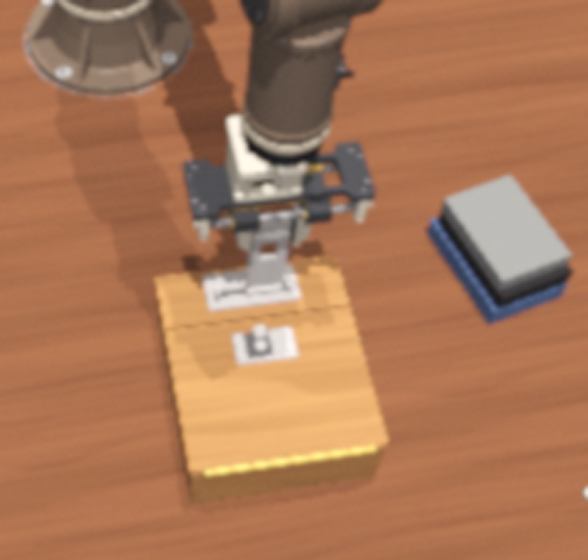

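The strap is held, with the opening at 43.8 mm as expected. I'll slide it sideways to the post line.

Request:
arm_command(plan=[[[0,0,-0.004],[0,0,0]],[[0,0,-0.008],[0,0,0]],[[0,0,-0.013],[0,0,0]],[[0,0,-0.018],[0,0,0]],[[0,0,-0.021],[0,0,0]]])

```text
clock: 10.2
position: [0.5602, 0.0829, 0.2119]
ee_rot: [-1.571, 0.028, -0.028]
force: [-0.1, 0.6, 3.7]
width: 0.478
```

Request:
arm_command(plan=[[[0,0,0],[0,0,0]],[[0,0,0],[0,0,0]]])

```text
clock: 10.4
position: [0.5603, 0.0833, 0.2119]
ee_rot: [-1.571, 0.028, -0.028]
force: [-0.1, -1.3, 3.3]
width: 0.477
```

```bash
python3 - <<'E'
from mv import *
R=down(P[2]);s=observe();print(s['clock'],s['position'],s['width']*.092,s['force'])
print(goto(chest(P,[-.097,-.0075,.21]),R))
p=shot('scene','s5.png')
im=p['color'][60:260,190:400,::-1];cv2.imwrite('pics/s5c.png',cv2.resize(im,None,fx=2.8,fy=2.8,interpolation=2))
E
```

```text
10.4 [0.5603 0.0833 0.2119] 0.043863588759411744 [-0.1301 -1.2802  3.3398]
(array([-0.004 ,  0.0019,  0.0003]), array([ 0., -0.,  0.]))
```

View pics/s5c.png

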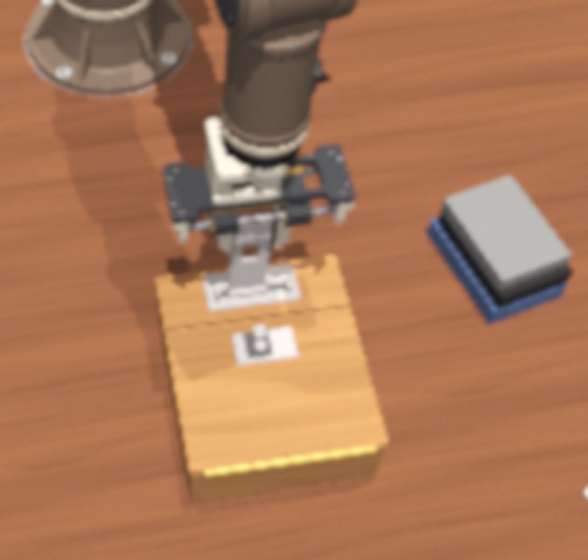

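The strap has moved to about (279,149), in line with the post at (282,183). I'll release, lift and look.

Request:
arm_command(plan=[[[0,0,0],[0,0,0]],[[0,0,0],[0,0,0]],[[0,0,0],[0,0,0]],[[0,0,0],[0,0,0]],[[0,-0.01,0],[0,0,0]]], fingers=0.5)

```text
clock: 10.95
position: [0.5586, 0.0837, 0.22]
ee_rot: [-1.572, 0.031, -0.024]
force: [-0.1, 0.5, -9.7]
width: 0.483
```

Request:
arm_command(plan=[[[0,0,0],[0,0,0]],[[0,0,0],[0,0,0]]], fingers=-0.4)

```text
clock: 11.15
position: [0.5603, 0.0839, 0.2221]
ee_rot: [-1.57, 0.027, -0.028]
force: [0.3, 0.4, 0.1]
width: 0.601
```

Request:
arm_command(plan=[[[0,-0.02,0],[0,0,0]],[[0,-0.05,0],[0,0,0]],[[-0.01,-0.07,0],[0,0,0]],[[-0.05,-0.08,0],[0,0,0]],[[-0.09,-0.08,0],[0,0,0]]])

```text
clock: 11.65
position: [0.4703, 0.087, 0.303]
ee_rot: [-1.57, 0.026, -0.03]
force: [0.2, 0.1, 0.4]
width: 0.699
```

Request:
arm_command(plan=[[[0,0,0],[0,0,0]],[[0,0,0],[0,0,0]],[[0,0,0],[0,0,0]],[[0,0,0],[0,0,0]]], fingers=1, squeeze=20)

```text
clock: 12.05
position: [0.4711, 0.0868, 0.3016]
ee_rot: [-1.571, 0.028, -0.028]
force: [0.4, -0.5, -0.4]
width: 0.399
```

```bash
python3 - <<'E'
from mv import *
R=down(P[2]);s=observe();print(s['clock'],s['position'],s['width']*.092,s['force'])
p=shot('scene','s6.png');q=shot('top','t6.png')
im=p['color'][110:230,230:350,::-1];cv2.imwrite('pics/s6c.png',cv2.resize(im,None,fx=5,fy=5,interpolation=2))
im=q['color'][140:260,160:280,::-1];cv2.imwrite('pics/t6c.png',cv2.resize(im,None,fx=5,fy=5,interpolation=2))
E
```

```text
12.05 [0.4711 0.0868 0.3016] 0.03667092504117765 [ 0.3574 -0.5138 -0.3665]
```

View pics/s6c.png

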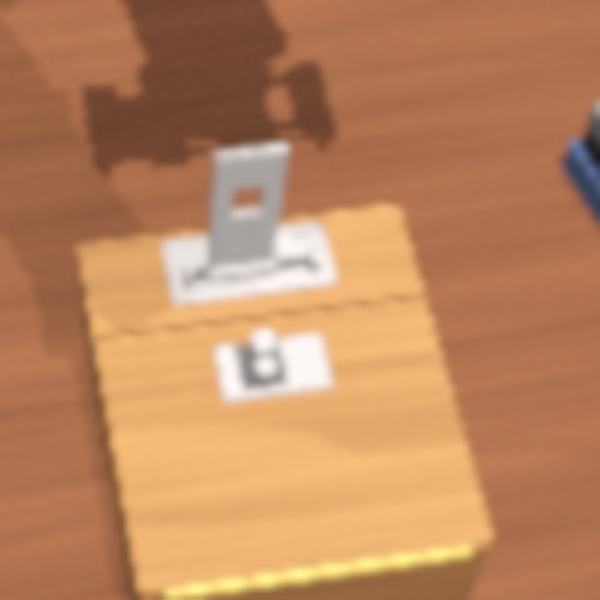

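View pics/t6c.png

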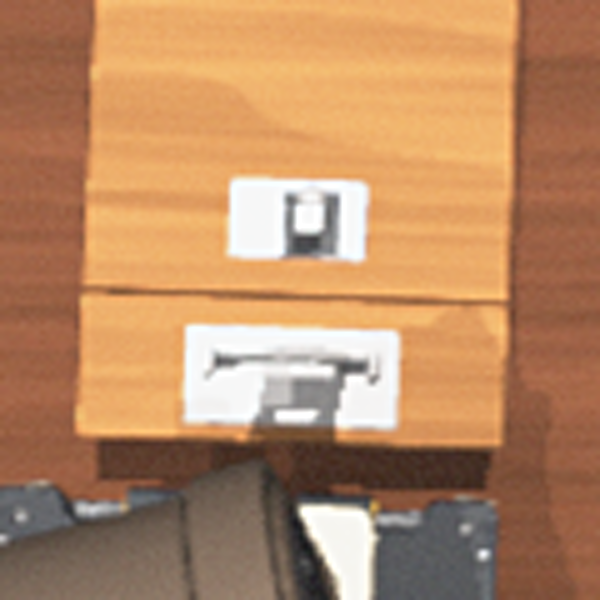

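```bash
python3 - <<'E'
from mv import *
p=get_image('scene');q=get_image('top')
S=lambda x,y:np.array((230+(x+.0)/5,110+y/5)); T=lambda x,y:np.array((160+x/5,140+y/5))
obs=[(p,S(215,151),lambda x:(.12,-.022)),(p,S(290,143),lambda x:(.12,.022)),(p,S(247,202),lambda x:(.074,0)),(p,S(209,265),lambda x:(.01,-.022)),(p,S(275,262),lambda x:(.01,.022))]
def f(x):
    Q=P.copy();Q[4]=x[0];Q[5]=x[1]
    r=[proj(im,hasp(Q,*g(x)))[0]-uv for im,uv,g in obs]
    return np.concatenate(r)
r=least_squares(f,[1.6,0]);print(r.x);print(f(r.x).reshape(-1,2))
# post from top & scene
def g(x): return np.concatenate([proj(p,chest(P,[-.017,x[0],.124]))[0]-S(263,337), proj(q,chest(P,[-.017,x[0],.124]))[0]-T(309,214)])
s=least_squares(g,[0]);print('post',s.x,g(s.x))
def g2(x): return (proj(p,chest(P,[-.017,x[0],.124]))[0]-S(263,337))[:1]
print('post scene only',least_squares(g2,[0]).x)
Rr=down(P[2])
w=.0025
for a in (1.63,1.5,1.35,1.2,1.05,.9,.75,.6,.45,.35,.27,.2,.1,0):
    rr=.1175; cx=-.09+rr*np.cos(a)-w*np.sin(a)-.0095; cz=.098+rr*np.sin(a)+w*np.cos(a)+.022
    print(a,round(cx,4),round(cz,4))
print(goto(chest(P,[-.145,-.0075,.29]),Rr))
E
```

```text
[ 1.6304 -0.0068]
[[ 0.2141  0.4872]
 [-0.6854  0.346 ]
 [ 0.097  -0.9538]
 [ 0.163  -0.3239]
 [ 0.0051 -1.4036]]
post [-0.0082] [0.1484 0.606  0.0515 0.0567]
post scene only [-0.0087]
1.63 -0.1089 0.2371
1.5 -0.0937 0.2374
1.35 -0.0762 0.2352
1.2 -0.0593 0.2304
1.05 -0.0432 0.2232
0.9 -0.0284 0.2136
0.75 -0.0152 0.2019
0.6 -0.0039 0.1884
0.45 0.0052 0.1734
0.35 0.01 0.1626
0.27 0.0131 0.1538
0.2 0.0152 0.1458
0.1 0.0172 0.1342
0 0.018 0.1225
(array([ 0.0377,  0.0115, -0.    ]), array([ 0.,  0., -0.]))
```

Strap centre at about -7 mm and post at about -8 mm, so they line up within the 3 mm clearance. I'll come down behind the strap and push it over.

Request:
arm_command(plan=[[[0.02,0.0,0],[0,0,0]],[[0.04,0.02,0],[0,0,0]],[[0.048,0.045,0],[0,0,0]],[[0.048,0.07,0],[0,0,0]],[[0.048,0.08,0],[0,0,0]]])

```text
clock: 12.75
position: [0.5173, 0.0849, 0.2194]
ee_rot: [-1.572, 0.03, -0.025]
force: [-0.2, 0.1, -0.9]
width: 0.007
```

Request:
arm_command(plan=[[[0.02,0.0,0],[0,0,0]],[[0.03,-0.003,0],[0,0,0]],[[0.041,-0.006,0],[0,0,0]],[[0.05,-0.008,0],[0,0,0]],[[0.059,-0.008,0],[0,0,0]]])

```text
clock: 13.25
position: [0.5781, 0.0832, 0.2306]
ee_rot: [-1.57, 0.026, -0.028]
force: [-0.1, 0.5, -0.2]
width: 0.004
```

```bash
cat > w.py <<'E'
from mv import *
s=observe();d=s['position']-chest(P,[0,0,0]);t=P[2]
print(s['clock'],'chestxyz',np.cos(t)*d[0]+np.sin(t)*d[1],-np.sin(t)*d[0]+np.cos(t)*d[1],d[2],s['force'],s['width'])
E
python3 - <<'E'
from w import *
p=shot('scene','s7.png')
im=p['color'][60:230,200:370,::-1];cv2.imwrite('pics/s7c.png',cv2.resize(im,None,fx=3.5,fy=3.5,interpolation=2))
E
```

```text
13.25 chestxyz -0.07519931763332614 -0.007246472357433836 0.23060207677889732 [-0.0929  0.4944 -0.2467] 0.004146293381842573
```

View pics/s7c.png

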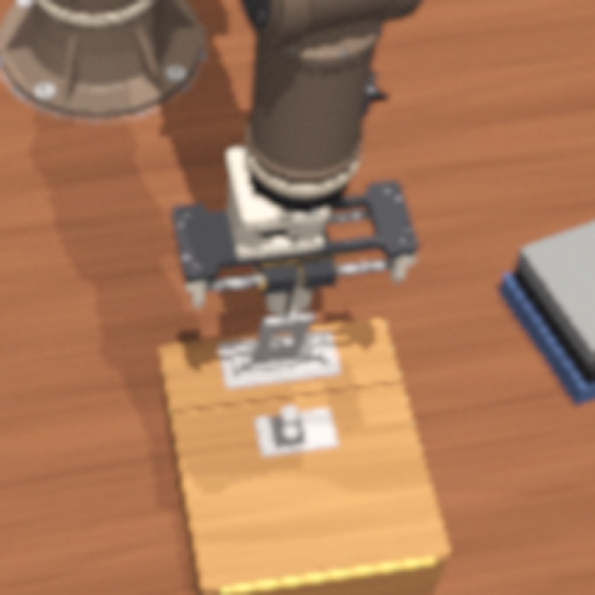

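The strap is leaning forward ahead of the fingers, at about (283,158). I'll keep following its arc.

Request:
arm_command(plan=[[[0.008,0.001,0],[0,0,0]],[[0.016,0.002,0],[0,0,0]],[[0.024,0.005,0],[0,0,0]],[[0.032,0.009,0],[0,0,0]],[[0.04,0.014,0],[0,0,0]]])

```text
clock: 13.8
position: [0.6178, 0.0817, 0.2154]
ee_rot: [-1.571, 0.027, -0.027]
force: [-0.4, 0.3, 0.3]
width: 0.008
```

```bash
python3 w.py
```

```text
13.8 chestxyz -0.035414055481835544 -0.0073608945689978824 0.2153518437724385 [-0.3886  0.2827  0.2942] 0.007737776524890928
```

Request:
arm_command(plan=[[[0.007,0.005,0],[0,0,0]],[[0.014,0.0105,0],[0,0,0]],[[0.02,0.0165,0],[0,0,0]],[[0.026,0.0235,0],[0,0,0]],[[0.0315,0.03,0],[0,0,0]]])

```text
clock: 14.3
position: [0.649, 0.0806, 0.1851]
ee_rot: [-1.571, 0.028, -0.027]
force: [-0.6, 0.1, -0.7]
width: 0.006
```

```bash
python3 - <<'E'
from w import *
p=shot('scene','s8.png')
im=p['color'][60:230,200:370,::-1];cv2.imwrite('pics/s8c.png',cv2.resize(im,None,fx=3.5,fy=3.5,interpolation=2))
E
```

```text
14.3 chestxyz -0.00419351336908424 -0.00735644388426426 0.1850791811991409 [-0.6293  0.1452 -0.6811] 0.005873757316618219
```

View pics/s8c.png

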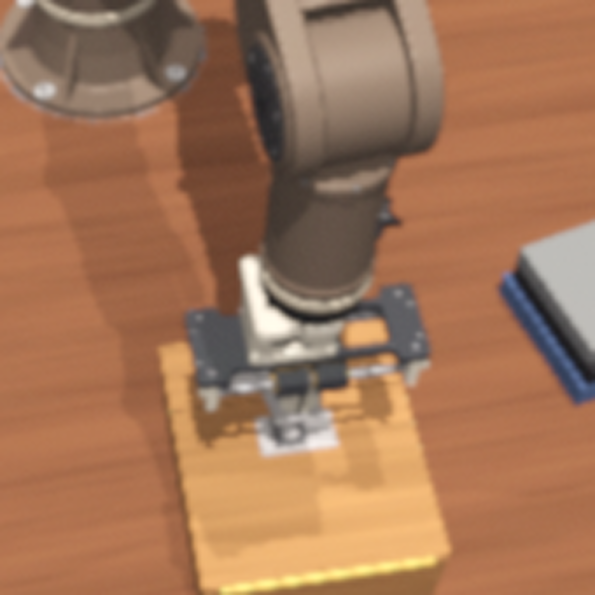

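The gripper has followed the strap down to about 0.58 rad, and the strap is now coming over the post plate at about (283,183). I'll continue, more slowly through 0.4 rad.

Request:
arm_command(plan=[[[0.005,0.006,0],[0,0,0]],[[0.0095,0.013,0],[0,0,0]],[[0.012,0.0185,0],[0,0,0]],[[0.014,0.0235,0],[0,0,0]],[[0.016,0.029,0],[0,0,0]]])

```text
clock: 14.85
position: [0.6648, 0.0801, 0.1565]
ee_rot: [-1.571, 0.027, -0.028]
force: [0.1, 0.7, 1.2]
width: 0.005
```

```bash
python3 w.py
```

```text
14.85 chestxyz 0.011599594176657685 -0.007340614338517832 0.15645971177447562 [0.1369 0.667  1.2294] 0.005405508645123581
```

It passed 0.4 rad with almost no force, so the slot is over the post. Next I press past the ball.

Request:
arm_command(plan=[[[0.001,0.003,0],[0,0,0]],[[0.002,0.006,0],[0,0,0]],[[0.004,0.009,0],[0,0,0]],[[0.005,0.012,0],[0,0,0]],[[0.006,0.015,0],[0,0,0]]])

```text
clock: 15.35
position: [0.6703, 0.0799, 0.1425]
ee_rot: [-1.57, 0.028, -0.027]
force: [-9.6, -0.7, 18.3]
width: 0.008
```

Request:
arm_command(plan=[[[0.0005,0.003,0],[0,0,0]],[[0.001,0.006,0],[0,0,0]],[[0.001,0.009,0],[0,0,0]],[[0.001,0.012,0],[0,0,0]],[[0.001,0.015,0],[0,0,0]]])

```text
clock: 15.85
position: [0.672, 0.0798, 0.1265]
ee_rot: [-1.571, 0.027, -0.028]
force: [-0.2, -0.1, -0.1]
width: 0.01
```

```bash
python3 w.py
```

```text
15.85 chestxyz 0.018733091732447426 -0.0073404306339434995 0.12653256385005485 [-0.2043 -0.0963 -0.1482] 0.010425430761423228
```

It snapped past: the force rose to 18 N and then fell to 0. I'll press it flat.

Request:
arm_command(plan=[[[0,0.001,0],[0,0,0]],[[0,0.002,0],[0,0,0]],[[0,0.003,0],[0,0,0]],[[0,0.004,0],[0,0,0]],[[0,0.0045,0],[0,0,0]]])

```text
clock: 16.35
position: [0.6717, 0.0798, 0.1223]
ee_rot: [-1.571, 0.027, -0.028]
force: [0.0, 0.0, 1.4]
width: 0.008
```

Request:
arm_command(plan=[[[0,0.0005,0],[0,0,0]],[[0,0.001,0],[0,0,0]],[[0,0.0015,0],[0,0,0]],[[0,0.0015,0],[0,0,0]]])

```text
clock: 16.75
position: [0.6717, 0.0799, 0.121]
ee_rot: [-1.571, 0.027, -0.028]
force: [-1.3, -0.2, 3.9]
width: -0.001
```

Request:
arm_command(plan=[[[0,0.0005,0],[0,0,0]],[[0,0.001,0],[0,0,0]],[[0,0.001,0],[0,0,0]],[[0,0.001,0],[0,0,0]]])

```text
clock: 17.15
position: [0.6717, 0.0799, 0.1201]
ee_rot: [-1.57, 0.027, -0.028]
force: [-2.0, -0.4, 5.6]
width: 0.005
```

```bash
python3 w.py
```

```text
17.15 chestxyz 0.018505281363320567 -0.007286510714178781 0.12009774775755283 [-1.9935 -0.3938  5.5979] 0.004517495385009163
```

The contact is softer and lower than expected, so I'll lift clear and look.

Request:
arm_command(plan=[[[0,-0.02,0],[0,0,0]],[[0,-0.06,0],[0,0,0]],[[-0.03,-0.1,0.04],[0,0,0]],[[-0.07,-0.14,0.09],[0,0,0]],[[-0.1,-0.15,0.14],[0,0,0]]])

```text
clock: 17.65
position: [0.5998, 0.1857, 0.2567]
ee_rot: [-1.57, 0.027, -0.032]
force: [1.2, 1.0, 0.2]
width: 0.005
```

```bash
python3 - <<'E'
from w import *
p=shot('scene','s9.png');q=shot('top','t9.png')
im=p['color'][110:230,230:350,::-1];cv2.imwrite('pics/s9c.png',cv2.resize(im,None,fx=5,fy=5,interpolation=2))
im=q['color'][140:260,160:280,::-1];cv2.imwrite('pics/t9c.png',cv2.resize(im,None,fx=5,fy=5,interpolation=2))
E
```

```text
17.65 chestxyz -0.05712321076635769 0.09594389079039434 0.2567349963627593 [1.1647 1.0123 0.1608] 0.004827120750162116
```

View pics/s9c.png

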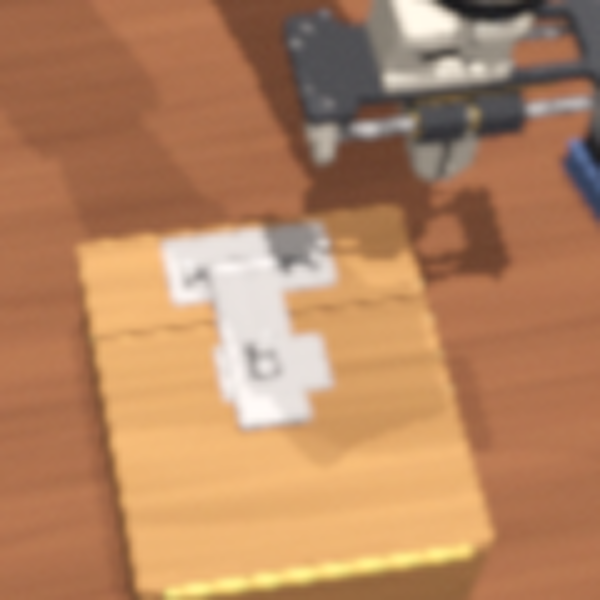

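View pics/t9c.png

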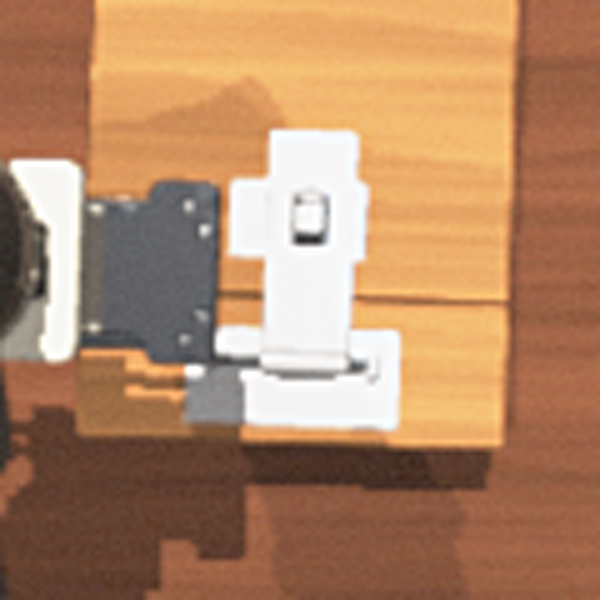

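The strap lies over the post, which comes up through the slot at about (222,183) in the top picture. I'll check that it is flat by fitting the angle.

```bash
python3 - <<'E'
from mv import *
p=get_image('scene');q=get_image('top')
S=lambda x,y:np.array((230+x/5,110+y/5)); T=lambda x,y:np.array((160+x/5,140+y/5))
def pr(im,a,r,v,w):
    Q=P.copy();Q[4]=a;Q[5]=-.0075;return proj(im,hasp(Q,r,v,w))[0]
inv=lambda x,o:np.round((x-o)*5,1)
for a in(0,.05,.1,.2):
    print(a,'scene tip up',[inv(pr(p,a,.12,v,.0025),(230,110)) for v in(-.022,.022)],'low',[inv(pr(p,a,.12,v,-.0025),(230,110)) for v in(-.022,.022)],'top',[inv(pr(q,a,.12,v,.0025),(160,140)) for v in(-.022,.022)])
im=p['color'][175:205,262:302,::-1];cv2.imwrite('pics/s9d.png',cv2.resize(im,None,fx=16,fy=16,interpolation=0))
E
```

```text
0 scene tip up [array([242.4, 426.4]), array([310.5, 417.1])] low [array([242. , 430.2]), array([309.8, 420.9])] top [array([356.5, 130.1]), array([272.4, 127.1])]
0.05 scene tip up [array([242.9, 421.4]), array([311.3, 412.1])] low [array([242.5, 425.6]), array([310.6, 416.3])] top [array([356. , 129.1]), array([271.4, 126.1])]
0.1 scene tip up [array([243.4, 415.9]), array([312. , 406.6])] low [array([243. , 420.5]), array([311.4, 411.2])] top [array([355.5, 128.7]), array([270.3, 125.7])]
0.2 scene tip up [array([243.9, 403.8]), array([313.1, 394.4])] low [array([243.7, 409.1]), array([312.7, 399.7])] top [array([354.3, 129.7]), array([268.1, 126.7])]
```

View pics/s9d.png

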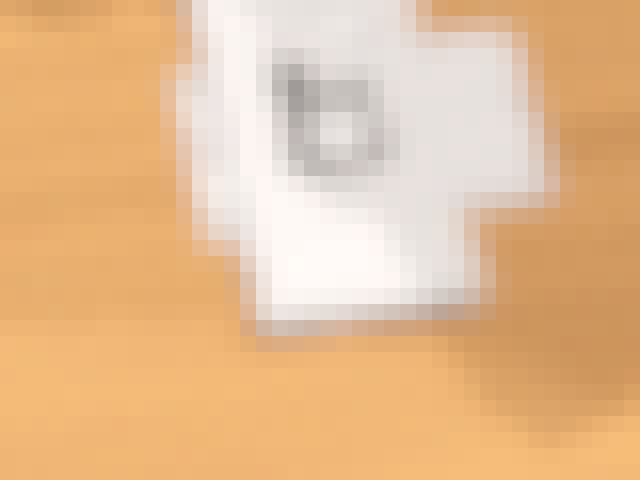

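The tip's lower corners, (241,430) and (311,421) in the crop, match the 0 rad prediction: (242,430) and (310,421). I'll compare the other objects before and after, then hand in.

```bash
python3 - <<'E'
from h import *
a=cv2.imread('pics/s0.png').astype(int);b=cv2.imread('pics/s9.png').astype(int)
for n,(x0,x1,y0,y1) in dict(bowl_vase=(110,160,150,235),books=(340,400,120,178),lidrear=(250,332,200,240)).items():
    d=abs(a-b)[y0:y1,x0:x1].max(2);print(n,(d>40).sum(),d.size)
s=observe();print(s['clock'],s['force'],s['dq'].round(3));sign_off()
E
```

```text
bowl_vase 0 4250
books 164 3480
lidrear 42 3280
17.85 [ 0.45758393  0.3557693  -0.17855388] [ 0.039  0.022  0.038  0.009  0.009 -0.     0.006]
the job is handed in; nothing more can be done
```

View pics/s9.png

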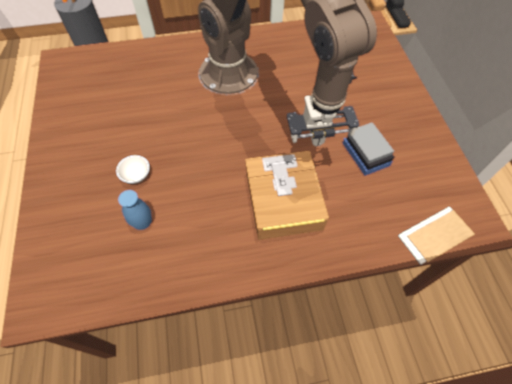

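The lid is shut and the hasp lies flat over its post, past the ball. I handed the job in at about 18 s of the 69 s allowed; no verdict is reported.

- **Lid:** I pressed it down slowly at about 3 N, easing off before the stop. The force then rose to 16 N with no further movement, and the seam shows closed.
- **Hasp:** I gripped the strap by its edges and slid it about 18 to 21 mm sideways, to about 7 mm to the -y side, in line with the post (about 8 mm). I then pushed it over from behind. It went down over the post with almost no force, snapped past the ball at about 18 N on the tool, and I pressed it flat.

**Last checks**
- **Strap angle:** in the last scene picture the strap's tip is within about a pixel of where 0 rad puts it, and the post shows through the slot. The gripper is clear of everything.
- **Final press:** contact came at the height expected for a flat strap. Pressing on, the tool sank about 2 mm further at 4 to 6 N, softer than a dead stop should feel. I took that as give in the hinge stop, because the picture afterwards showed the strap flat.
- **Other objects:** the bowl and vase region matches the first picture. The books region differs in 164 of 3,480 pixels. The gripper and its shadow reach into that area, and the books look unmoved in the picture.
- **Release slip:** on the first release the fingers had not opened enough, and they slid about 10 mm up the strap with about 10 N. The strap stayed in line.

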